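# Set the egg lathe open for loading

### The arm

A 6-joint arm with a two-finger parallel gripper is mounted at the origin on the work surface. World frame = base frame: x ahead of the robot, y to its left, z up, the work surface at z = 0. Lengths are in mm, angles in rad, forces in N, time in s.
With the tool pointing down it reaches from about 250 to 775 mm from the base axis. Payload 4 kg.
Tool frame: the origin (TCP) lies on the centre line of the jaws, within the pads' length; the fingertips stand 8 mm ahead of it and the grasp point (between the pads) lies 11 mm behind it; z points along the fingers, y is the line along which they close (so a half turn about z gives the same grasp; the last joint's range is limited). The gripper opens to 94 mm and grips with 3 to 60 N. Pads are 16 mm wide; open, the fingers measure 119 mm over their backs; the gripper's body (75 mm by 177 mm) begins 78 mm behind the grasp point.
Start: joints at [-1.444, 0.087, 1.371, -0, 1.684, -0.103], TCP at [125.276, -535.561, 213.506] pointing down, gripper open.
Joint ranges: [-3.1, 3.1], [-0.76, 2.03], [0.27, 2.55], [-1.08, 4.22], [0.17, 2.65], [-2.57, 2.57]. Speed limits (rad/s): [2.79, 2.79, 3.14, 3.14, 3.14, 3.14].

### API

Orientations are given as a 3x3 rotation matrix whose columns are the frame's x, y, z axes.
In Python, from workcell import robot, capture, ticket gives the robot as it stands. The module is installed in compiled form; this text tells all that it offers.
- The arm moves only by the tool drive_tool, never from a script. Its argument "steps" is a list of rows, each a list of 5 numbers: the finger opening in mm, from 0 to 94, then the shift along the world's x, y, z in units of 30 mm (1.0 is 30 mm), then the turn about the world's z in units of 5 degrees (1.0 is 5 degrees). In form: [[jaw, dx, dy, dz, twist], ...]. A call has 1 to 8 rows; each row is the pose to reach, as a shift and turn from the pose commanded when the call began; what a row does not reach only later rows make up. A row lasts 1/12 s, in which the tool goes at most 41.7 mm and 7.16 degrees, less where a joint would pass 70% of its speed; a pose out of reach is approached as far as the arm can. A call with a gripper value outside its range is refused whole. The fingers move at their own pace and stop on an object; "grip_force" is the grip in N (left out, the last holds). Time passes only in rows, so rows that repeat a pose let the fingers close. It gives the time, the measured TCP pose, the force, the opening and the grip force at its end, in the units of the state.
- robot.observe(): the state, without advancing time (a new reading comes with each control period).
- capture(name): name is "side" or "top" or "wrist"; returns a dict with "frame" (420x560x3 uint8, red, green, blue), "z_map" (420x560 float32, mm along the optical axis (not along the pixel's ray), 0 where there is no reading), "fov_y" (degrees; the focal length in pixels is half the picture's height over the tangent of half this angle, whatever the lens; pixels are square), "cx", "cy" (the principal point, pixels), "distortion" ([k1, k2, p1, p2, k3] as OpenCV has them; the pictures are not rectified), "eye" and "orientation" of the camera in the world; the wrist camera has in their place "T_tool_cam" (4x4, takes a point from camera to tool coordinates, whose origin is the TCP and whose axes are the flange's). Camera axes: x right, y down, z forward; pixel columns grow to the right and rows downward; lengths in mm; the calibration is good to about 2 mm. A picture is of the moment at which its call begins: read the wrist's pose just before it.
- ticket.hand_in(): hands the job in; it is judged then, once.
The state is a dict: "time_s": time; "joints": joint angles; "qd": joint speeds; "effort": joint torques, N m; "eef_pos": TCP position; "tool_rot": TCP orientation; "wrist_force": force on the tool from outside, world axes, zero at the start; "torque": the same for the moment, N m; "grip_width": finger opening in mm; "finger_force": force on a finger pad.
Only numpy, scipy, OpenCV 4.12 (cv2) and the standard library are available. Lean on these libraries where they do the work, as an engineer would, in place of code of your own. Each camera call takes 0.05 s, during which the arm holds its last target. There are 200 camera calls.

### The job

Get the egg-decorating lathe ready to take an egg: tip the raised red stop arm over so that it falls onto the sliding tailstock, then push the tailstock by its yellow plate, against its spring, all the way to the end stop and let it go, so that it springs back and stays caught on the stop arm at its middle position. Only push with the fingertips or the outside of the fingers: do not pinch the arm or the plate, and leave the eggs, jars, candle and brushes where they stand. Finish with the hand clear of everything.

Things in the scene. Friction and masses are not known exactly. Their poses are not given: they have to be found in the camera images.
- lathe: Egg lathe fixed to the desk: grey base 120 x 340 x 18 mm (x -50 to +70 mm), white headstock with black wheel at its -y end (64 x 50 mm), guide rods and a white sliding tailstock. Origin on the desk, under the spindle axis, midway along the base. +y: the direction in which the tailstock is pushed open; +x: the stop arm's side; z up. Place and yaw vary. Nothing on it is above 126 mm.
- tailstock (a joint): Tailstock slide along the lathe's +y, m: 0 closed (start), 0.060 at the end stop; a spring returns it with 4 N at 0 to 10 N at 0.060. A brass pin (10 mm) on its +x side runs under the lowered stop arm; past about 0.032 the arm drops level behind the pin and, on the way back, catches it: it then reads about 0.032. With the arm raised nothing catches it.
- push_face (a point): Centre of the yellow push plate's face to be pushed (it looks to the lathe's -y). The plate on the tailstock's -x side is 45 mm wide along the lathe's x, 60 mm high (30 to 90 mm above the desk), 12 mm thick. The point is 72.5 mm to the -x side of the lathe's axis, 60 mm up, and moves with the tailstock. Its layers: plate_front, plate_back. The space on its -y side is free.
- stop_arm (a joint): Stop arm's hinge, rad: 0 level, pointing to the lathe's +y; 1.57 upright; starts at 1.72 to 1.92, leaning back to the lathe's -y, held by a stiff hinge (under 1 N at its end moves it); range 0 to 2.0. Pushed to the lathe's +y near its free end, past upright to below about 1.1, it falls by itself onto the tailstock's brass pin and reads about 0.25 (tailstock closed).
- stop_tip (a point): Free end of the stop arm, on the edge of its front face. The arm is a red bar 16 mm wide (along the lathe's x), 65 mm long from the hinge and 12 mm thick (its layers: stop_front, stop_back); raised, the front face looks to the lathe's -y, the side to push on.
- stop_pivot (a point): Hinge axis of the stop arm: in the lathe's frame 50 mm to +x, 3 mm to -y, 60 mm above the desk; the axis runs along the lathe's x.
- egg_cup: Brown egg in a blue egg cup, 44 mm across, 83 mm high, near the lathe's headstock on the robot's side; origin under its centre. To be left alone.
- jar_red: Closed red dye jar, 68 mm across, 100 mm high, just beyond the lathe; origin under its centre. To be left alone.
- jar_blue: Closed blue dye jar, 68 mm across, 100 mm high, beside or beyond the lathe; origin under its centre. To be left alone.
- jar_amber: Closed amber dye jar, 68 mm across, 100 mm high, beside or beyond the lathe; origin under its centre. To be left alone.
- candle: Unlit red candle, 48 mm across, 85 mm high, beside or beyond the lathe; origin under its centre. To be left alone.
- egg_carton: Open cardboard egg carton with eggs, 110 x 160 mm, on the robot's right; origin under its centre. To be left alone.
- brush_pot: White pot with brushes, 72 mm across, 100 mm high (brushes to 170 mm), on the robot's left; origin under its centre. To be left alone.

How it is judged:
By the outcome, as a careful person would: the job done as asked, in the order asked, and still so for the second after the job is handed in, with the robot touching nothing.
It also fails if it takes over 38 s, if anything falls off the work surface, if the arm or the gripper's body presses on something with over 40 N, if the wrist force passes 120 N, or if a joint passes its speed limit or range.

## Working session

There is one attempt and no reset: what is moved stays moved. The work goes in short steps, Python scripts to look and compute and a tool call to move; the robot and the scene stay as the last step left them, time stands still between calls to the robot, and variables do not carry over. Pictures are saved under pics/ and viewed, at most 10 in all, crops included, and the job is handed in when it is done.

Besides the shell and the picture viewer there is one more tool, called after "Call:" as name(argument=value, ...) on one line, values as JSON. drive_tool: Moves the arm, as the interface text tells. Its arguments: {"type":"object","properties":{"steps":{"type":"array","items":{"type":"array","items":{"type":"number"}}},"grip_force":{"type":"number"}},"required":["steps"]}

```bash
mkdir -p pics; cat > h.py <<'E'
import numpy as np, cv2
from workcell import robot, capture, ticket
def cloud(c):
    h,w=c["z_map"].shape; f=h/2/np.tan(np.radians(c["fov_y"])/2)
    K=np.array([[f,0,c["cx"]],[0,f,c["cy"]],[0,0,1]])
    v,u=np.mgrid[:h,:w]; p=np.stack([u,v],-1).reshape(-1,1,2).astype(np.float64)
    n=cv2.undistortPoints(p,K,np.array(c["distortion"],float)).reshape(h,w,2)
    z=c["z_map"].astype(float); P=np.dstack([n*z[...,None],z])
    return P@np.array(c["orientation"]).T+np.array(c["eye"])
E
python3 - <<'E'
from h import *
for n in ("top","side"):
    c=capture(n); P=cloud(c); np.savez(f"{n}.npz",P=P,f=c["frame"],z=c["z_map"])
    cv2.imwrite(f"pics/{n}.png",c["frame"][...,::-1]); print(n,c["eye"],c["fov_y"],np.array(c["orientation"]).round(2).tolist())
E
```

```text
top [ 363.31055988   -7.33390276 1438.28173086] 47.54939427053282 [[-0.0, -0.99, 0.17], [-1.0, -0.0, -0.02], [0.02, -0.17, -0.99]]
side [ 275.85730504 1034.3443568   744.24035037] 47.628301177214084 [[-0.96, -0.15, 0.24], [-0.28, 0.5, -0.82], [-0.0, -0.85, -0.52]]
```

View pics/top.png

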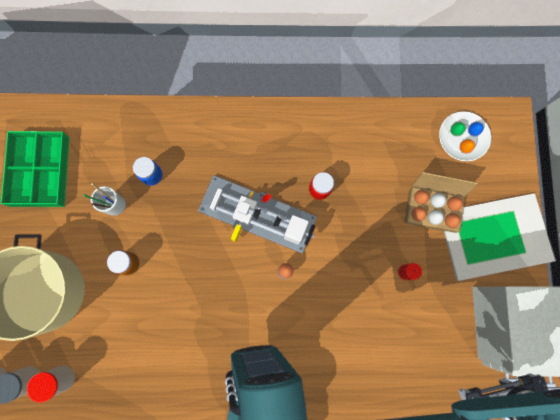

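View pics/side.png

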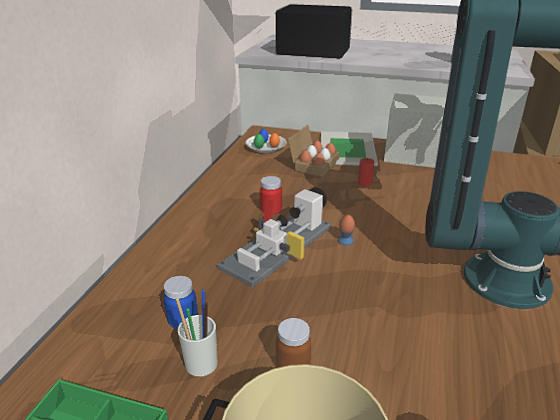

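The top view shows the lathe at about (258,212), with the headstock on the right at (297,230). The yellow plate is at (236,232), the red arm at (266,197), the red jar at (321,186) and the egg cup at (286,271). The side view shows the plate at (295,245).

```bash
python3 - <<'E'
from h import *
T=np.load("top.npz");P=T["P"];f=T["f"];hsv=cv2.cvtColor(f,cv2.COLOR_RGB2HSV)
v,u=np.mgrid[:420,:560]
roi=(u>190)&(u<330)&(v>165)&(v<260)
# base: grey at z about 18
m=roi&(abs(P[...,2]-18)<7)&(hsv[...,1]<70)
n,l,s,_=cv2.connectedComponentsWithStats(m.astype(np.uint8))
q=P[m][:,:2].astype(np.float32); 
r=cv2.minAreaRect(q[np.linalg.norm(q-np.median(q,0),axis=1)<200]);print("base",r,m.sum(), "desk z",np.median(P[150:160,250:300,2]))
# yaw
b=cv2.boxPoints(r); e=[b[1]-b[0],b[2]-b[1]];L=max(e,key=np.linalg.norm);L=L/np.linalg.norm(L);L*=np.sign(L[1])
X=np.array([L[1],-L[0]]);c=np.array(r[0]);O=c-10*X
print("yaw",np.degrees(np.arctan2(-L[0],L[1])),"O",O,"ylat",L,"xlat",X)
for nm in("top","side"):
    D=np.load(nm+".npz");P=D["P"];h=cv2.cvtColor(D["f"],cv2.COLOR_RGB2HSV)
    q=(P[...,:2]-O); lx=q@X; ly=q@L; z=P[...,2]
    near=(abs(lx)<120)&(abs(ly)<200)&(z>20)&(z<140)
    for k,mm in(("yel",(abs(h[...,0].astype(int)-27)<8)&(h[...,1]>130)&(lx<-40)),("red",((h[...,0]<8)|(h[...,0]>172))&(h[...,1]>130)&(lx<80)&(lx>20)&(abs(ly)<80))):
        mm=mm&near
        if mm.sum():
            A=np.c_[lx[mm],ly[mm],z[mm]];print(nm,k,mm.sum(),"min",np.percentile(A,3,0).round(),"med",np.median(A,0).round(),"max",np.percentile(A,97,0).round())
    if nm=="top":
        mm=(abs(lx)<300)&(abs(ly)<350)&(z>60)&((abs(lx)>100)|(abs(ly)>180))
        n,l,s,ce=cv2.connectedComponentsWithStats(mm.astype(np.uint8))
        for i in range(1,n):
            if s[i,4]>20: print("obst",s[i],np.median(lx[l==i]).round(),np.median(ly[l==i]).round(),z[l==i].max().round(),np.median(P[l==i],0).round())
print(robot.observe()["tool_rot"])
E
```

```text
base ((587.7703857421875, 23.218643188476562), (339.85430908203125, 120.65299987792969), 67.9100341796875) 2516 desk z -0.9165242821056836
yaw -22.089962 O [578.50444031  26.97926259] ylat [0.37606195 0.9265945 ] xlat [ 0.9265945  -0.37606195]
top yel 103 min [-95.  24.  34.] med [-74.  28.  87.] max [-52.  36.  93.]
top red 54 min [ 42. -23.  65.] med [ 48. -14. 116.] max [ 57.  -2. 126.]
obst [138 157  21  25 336] -3.0 330.0 1438.0 [698. 333.  96.]
obst [310 172  23  25 430] 148.0 -146.0 1438.0 [ 660. -165.   98.]
obst [107 250  27  25 509] -270.0 290.0 1438.0 [438. 397.  98.]
obst [279 264  14  14 151] -119.0 -142.0 1438.0 [415. -59.  73.]
side yel 337 min [-94.  28.  33.] med [-77.  37.  66.] max [-53.  40.  91.]
side red 153 min [ 43. -21.  71.] med [49. -8. 99.] max [ 60.   1. 125.]
[[ 9.73713507e-01  2.27776107e-01 -2.28545746e-04]
 [ 2.27776114e-01 -9.73711584e-01  1.94736845e-03]
 [ 2.21026363e-04 -1.94823622e-03 -9.99998078e-01]]
```

Call:
drive_tool(steps=[[0, 15.8, 16, 0, 11], [0, 15.8, 16, 0, 11], [0, 15.8, 16, 0, 11], [0, 15.8, 16, 0, 11], [0, 15.8, 16, 0, 11], [0, 15.8, 16, 0, 11], [0, 15.8, 16, 0, 11], [0, 15.8, 16, 0, 11]])

```text
time_s: 0.77
eef_pos: [360.3, -296.5, 213.2]
tool_rot: [[0.367, 0.93, -0.0], [0.93, -0.367, 0.0], [0.0, -0.0, -1.0]]
wrist_force: [0.4, -0.6, -0.4]
grip_width: 44.0
finger_force: 0.0
```

Call:
drive_tool(steps=[[0, 7.9, 8, 0, 0], [0, 7.9, 8, 0, 0], [0, 7.9, 8, 0, 0], [0, 7.9, 8, 0, 0], [0, 7.9, 8, 0, 0], [0, 7.9, 8, 0, 0], [0, 7.9, 8, 0, 0], [0, 7.9, 8, 0, 0]])

```text
time_s: 1.43
eef_pos: [594.6, -59.3, 212.9]
tool_rot: [[0.372, 0.928, -0.001], [0.928, -0.372, -0.0], [-0.0, -0.001, -1.0]]
wrist_force: [0.7, -0.7, -0.4]
grip_width: 0.7
finger_force: 0.0
```

Call:
drive_tool(steps=[[0, 0, 0, 0, 0], [0, 0, 0, 0, 0], [0, 0, 0, 0, 0], [0, 0, 0, 0, 0]])

```text
time_s: 1.77
eef_pos: [592.9, -62.2, 213.4]
tool_rot: [[0.373, 0.928, -0.001], [0.928, -0.373, -0.0], [-0.001, -0.0, -1.0]]
wrist_force: [1.1, 0.3, -0.3]
grip_width: 0.4
finger_force: 0.0
```

```bash
python3 - <<'E'
from h import *
s=robot.observe();c=capture("wrist");cv2.imwrite("pics/w1.png",c["frame"][...,::-1])
T=np.array(c["T_tool_cam"]);R=np.array(s["tool_rot"]);c["orientation"]=R@T[:3,:3];c["eye"]=R@T[:3,3]+s["eef_pos"]
P=cloud(c);h=cv2.cvtColor(c["frame"],cv2.COLOR_RGB2HSV)
O=np.array([578.5,27]);L=np.array([.376,.9266]);X=np.array([.9266,-.376])
q=P[...,:2]-O;lx=q@X;ly=q@L;z=P[...,2];near=(abs(lx)<120)&(abs(ly)<80)&(z>25)&(z<135)&(c["z_map"]>0)
for k,mm in(("yel",(abs(h[...,0].astype(int)-27)<8)&(h[...,1]>130)&(lx<-40)),("red",((h[...,0]<8)|(h[...,0]>172))&(h[...,1]>130)&(lx>20)&(lx<80))):
    mm=mm&near
    if mm.sum():
        A=np.c_[lx,ly,z].reshape(420,3,-1) if 0 else np.c_[lx[mm],ly[mm],z[mm]];print(k,mm.sum(),*np.percentile(A,[2,50,98],axis=0).round(1))
print(s["eef_pos"],s["grip_width"],[round(x,2) for x in s["joints"]],R[:,0]);e=s["eef_pos"][:2]-O;print(e@X,e@L)
E
```

```text
yel 940 [-93.   23.7  40.8] [-66.   28.5  89.3] [-49.3  35.4  91.3]
red 523 [ 42.7 -25.   67. ] [ 50.4 -13.  117.2] [ 59.6  -0.7 124.5]
[592.92965709 -62.19371754 213.42971551] 0.44011095143333717 [np.float64(-0.2), np.float64(0.19), np.float64(1.25), np.float64(-0.0), np.float64(1.7), np.float64(0.18)] [ 3.73185158e-01  9.27756704e-01 -5.79698630e-04]
46.907358051527986 -77.22134760632666
```

View pics/w1.png

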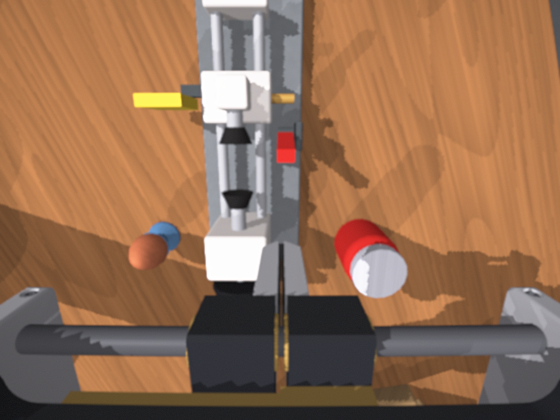

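The wrist view shows the red arm at (287,147), the yellow plate at (165,100), the brass pin at (285,98) and the fingertips at (282,250). The positions agree with the first measurement, so I'll go down behind the arm.

Call:
drive_tool(steps=[[0, 0.15, -0.07, -1, 0], [0, 0.15, -0.07, -2, 0], [0, 0.15, -0.07, -3, 0], [0, 0.15, -0.07, -3.35, 0], [0, 0.15, -0.07, -3.35, 0], [0, 0.37, 0.47, -3.35, 0], [0, 0.59, 1.01, -3.35, 0], [0, 0.59, 1.01, -3.35, 0]])

```text
time_s: 2.48
eef_pos: [613.2, -29.4, 116.0]
tool_rot: [[0.371, 0.929, 0.005], [0.929, -0.371, 0.001], [0.003, 0.004, -1.0]]
wrist_force: [0.4, -0.1, 0.5]
grip_width: 0.5
finger_force: 0.0
```

Call:
drive_tool(steps=[[0, 0.1, 0.25, 0, 0], [0, 0.2, 0.5, 0, 0], [0, 0.3, 0.74, 0, 0], [0, 0.4, 0.99, 0, 0], [0, 0.5, 1.24, 0, 0], [0, 0.6, 1.48, 0, 0], [0, 0.7, 1.73, 0, 0], [0, 0.8, 1.97, 0, 0]])

```text
time_s: 3.15
eef_pos: [635.6, 29.2, 112.8]
tool_rot: [[0.372, 0.928, -0.0], [0.928, -0.372, 0.0], [0.0, -0.0, -1.0]]
wrist_force: [-0.2, -0.6, 0.7]
grip_width: 0.7
finger_force: 0.0
```

```bash
cat > look.py <<'E'
import sys
from h import *
def look(nm,out):
    c=capture(nm);P=cloud(c);h=cv2.cvtColor(c["frame"],cv2.COLOR_RGB2HSV)
    O=np.array([578.5,27]);L=np.array([.376,.9266]);X=np.array([.9266,-.376])
    q=P[...,:2]-O;lx=q@X;ly=q@L;z=P[...,2];near=(abs(lx)<120)&(abs(ly)<130)&(z>25)&(z<135)&(c["z_map"]>0)
    for k,mm in(("yel",(abs(h[...,0].astype(int)-27)<8)&(h[...,1]>130)&(lx<-40)),("red",((h[...,0]<8)|(h[...,0]>172))&(h[...,1]>130)&(lx>20)&(lx<80))):
        mm=mm&near
        if mm.sum():print(nm,k,mm.sum(),*np.percentile(np.c_[lx[mm],ly[mm],z[mm]],[2,50,98],axis=0).round(1))
    cv2.imwrite(out,cv2.resize(c["frame"][140:310,180:400,::-1],None,fx=3,fy=3))
    s=robot.observe();e=s["eef_pos"][:2]-O;print("tcp lat",e@X,e@L,s["eef_pos"],s["time_s"])
look(sys.argv[1],sys.argv[2])
E
python3 look.py side pics/s2.png
```

```text
side yel 337 [-94.6  26.7  31.9] [-77.4  36.4  66.6] [-52.4  40.3  91.4]
side red 71 [41.5  5.9 61.4] [45.5 36.3 93.8] [ 60.6  49.6 106.7]
tcp lat 51.99550992319475 24.938967914089172 [636.05818885  30.5582656  112.78943551] 3.2
```

View pics/s2.png

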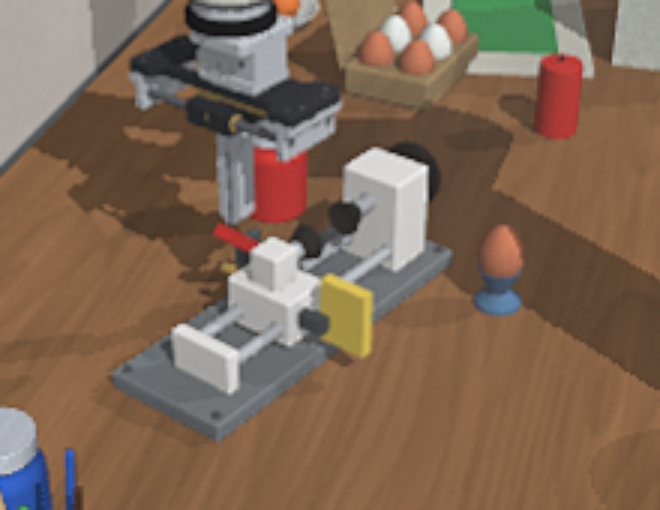

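The crop shows the red arm past upright and falling towards the tailstock, just ahead of the fingers at (238,238). I'll lift away and move over to the free side of the plate.

Call:
drive_tool(steps=[[0, -0.15, -0.4, 0.3, 0], [0, -0.2, -0.5, 1, 0], [0, -0.2, -0.5, 1.8, 0], [0, -0.2, -0.5, 2, 0], [0, -1.5, 0.17, 2, 0], [0, -2.8, 0.17, 2, 0], [0, -4.1, 0.17, 2, 0], [0, -4.4, 0.17, 2, 0]])

```text
time_s: 3.87
eef_pos: [497.8, 33.2, 171.8]
tool_rot: [[0.372, 0.928, -0.005], [0.928, -0.372, -0.0], [-0.002, -0.005, -1.0]]
wrist_force: [0.7, -0.2, 0.0]
grip_width: 0.2
finger_force: 0.0
```

```bash
python3 look.py side pics/s3.png; python3 look.py top pics/t3.png
```

```text
side yel 339 [-94.1  26.1  31.6] [-77.6  36.6  66.4] [-51.7  39.8  91.1]
side red 106 [41.6  7.4 62.9] [46.4 44.2 73.3] [59.9 62.2 80.9]
tcp lat -75.71043191318047 -24.185032474813106 [499.25025372  33.05749204 172.76208656] 3.9167
top red 72 [41.8  2.8 63.3] [53.1 41.9 75.6] [58.3 58.3 83.2]
tcp lat -73.09609653639902 -23.30485919637295 [502.00374237  32.8900644  173.42065443] 3.9667
```

View pics/s3.png

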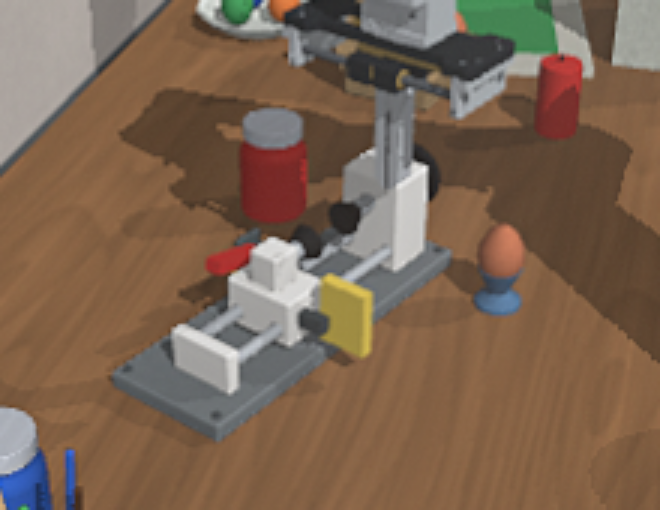

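The crop shows the red arm lowered onto the pin at (230,260). The hand is above the free side of the plate, so I'll go down and push.

Call:
drive_tool(steps=[[0, 0, 0, -1, 0], [0, 0, 0, -2, 0], [0, 0, 0, -3, 0], [0, 0, 0, -3.7, 0], [0, 0, 0, -3.9, 0], [0, 0, 0, -3.9, 0], [0, 0.19, 0.46, -3.9, 0], [0, 0.37, 0.93, -3.9, 0]])

```text
time_s: 4.63
eef_pos: [517.0, 60.8, 58.1]
tool_rot: [[0.374, 0.928, 0.004], [0.928, -0.374, -0.0], [0.001, 0.004, -1.0]]
wrist_force: [1.2, -0.6, 0.0]
grip_width: 0.4
finger_force: 0.0
```

Call:
drive_tool(steps=[[0, 0.06, 0.15, 0, 0], [0, 0.13, 0.31, 0, 0], [0, 0.19, 0.46, 0, 0], [0, 0.25, 0.62, 0, 0], [0, 0.31, 0.77, 0, 0], [0, 0.38, 0.93, 0, 0], [0, 0.44, 1.08, 0, 0], [0, 0.5, 1.23, 0, 0]])

```text
time_s: 5.3
eef_pos: [530.8, 95.5, 58.1]
tool_rot: [[0.373, 0.928, 0.003], [0.928, -0.373, -0.005], [-0.004, 0.004, -1.0]]
wrist_force: [-1.9, -7.8, 4.6]
grip_width: 0.1
finger_force: 3.9
```

```bash
python3 look.py side pics/s4.png;python3 -c "
from h import *;print(robot.observe()['wrist_force'])"
```

```text
side yel 349 [-94.7  56.8  32.3] [-77.6  68.   67.3] [-51.7  70.8  91.3]
side red 79 [43.   2.8 61. ] [51.3 49.8 69.2] [59.6 64.5 74. ]
tcp lat -69.93275712189595 46.44393040581008 [531.16150007  96.33218906  58.08851661] 5.35
[-1.39969637 -7.06768067  5.28563872]
```

Call:
drive_tool(steps=[[0, 0.06, 0.14, 0, 0], [0, 0.12, 0.28, 0, 0], [0, 0.17, 0.42, 0, 0], [0, 0.22, 0.55, 0, 0], [0, 0.27, 0.68, 0, 0], [0, 0.31, 0.76, 0, 0], [0, 0.33, 0.82, 0, 0], [0, 0.33, 0.82, 0, 0]])

```text
time_s: 6.02
eef_pos: [540.5, 119.3, 58.1]
tool_rot: [[0.373, 0.928, 0.002], [0.928, -0.373, -0.006], [-0.005, 0.004, -1.0]]
wrist_force: [-2.4, -9.1, 6.1]
grip_width: 0.3
finger_force: 4.8
```

Call:
drive_tool(steps=[[0, 0.02, 0.05, 0, 0], [0, 0.04, 0.09, 0, 0], [0, 0.04, 0.09, 0, 0], [0, 0.04, 0.09, 0, 0]])

```text
time_s: 6.35
eef_pos: [541.4, 121.7, 58.1]
tool_rot: [[0.373, 0.928, 0.002], [0.928, -0.373, -0.007], [-0.005, 0.004, -1.0]]
wrist_force: [-3.0, -10.3, 5.8]
grip_width: 0.5
finger_force: 5.0
```

```bash
python3 look.py side pics/s5.png
```

```text
side yel 361 [-94.2  85.8  31.7] [-78.1  95.8  66.9] [-52.2  99.   91.3]
side red 60 [41.4  2.9 62.8] [52.6 29.8 65.6] [59.4 61.3 67.8]
tcp lat -69.94522723836208 73.76007711594356 [541.42119028 121.6489419   58.10671278] 6.4
```

Call:
drive_tool(steps=[[0, 0.02, 0.04, 0, 0], [0, 0.03, 0.08, 0, 0], [0, 0.03, 0.08, 0, 0], [0, 0.03, 0.08, 0, 0]])

```text
time_s: 6.73
eef_pos: [541.6, 122.2, 58.1]
tool_rot: [[0.374, 0.928, -0.0], [0.928, -0.374, -0.01], [-0.01, 0.003, -1.0]]
wrist_force: [-4.0, -14.6, 8.2]
grip_width: 0.7
finger_force: 7.5
```

Call:
drive_tool(steps=[[0, 0.02, 0.05, 0, 0], [0, 0.02, 0.05, 0, 0], [0, 0.02, 0.05, 0, 0]])

```text
time_s: 6.98
eef_pos: [541.6, 122.2, 58.1]
tool_rot: [[0.374, 0.927, -0.002], [0.927, -0.374, -0.013], [-0.013, 0.003, -1.0]]
wrist_force: [-7.1, -17.2, 10.1]
grip_width: 0.7
finger_force: 9.5
```

The slide has stopped moving while the force rises, so it is at the end stop. I'll release by backing straight off, then lift.

Call:
drive_tool(steps=[[0, -0.2, -0.5, 0, 0], [0, -0.6, -1.5, 0, 0], [0, -1.0, -2.5, 0, 0], [0, -1.3, -3.2, 0, 0], [0, -1.3, -3.2, 0, 0], [0, -1.3, -3.2, 1, 0], [0, -1.3, -3.2, 2, 0], [0, -1.3, -3.2, 3, 0]])

```text
time_s: 7.65
eef_pos: [503.3, 33.8, 147.3]
tool_rot: [[0.372, 0.928, 0.0], [0.928, -0.372, 0.001], [0.001, -0.0, -1.0]]
wrist_force: [1.2, -0.8, 0.0]
grip_width: 0.6
finger_force: 0.0
```

Call:
drive_tool(steps=[[0, -1, 0, 1, 0], [0, -2, -0.5, 2, 0], [0, -3, -1, 2, 0], [0, -3, -1.5, 2, 0], [0, -3, -1.5, 2, 0], [0, -3, -1.5, 2, 0]])

```text
time_s: 8.15
eef_pos: [413.7, -11.4, 206.8]
tool_rot: [[0.373, 0.928, 0.003], [0.928, -0.373, 0.001], [0.002, 0.002, -1.0]]
wrist_force: [0.1, 0.6, -0.3]
grip_width: 0.6
finger_force: 0.0
```

```bash
python3 look.py side pics/s6.png; python3 look.py top pics/t6.png
```

```text
side yel 351 [-94.9  58.3  31.1] [-77.3  68.1  65.6] [-51.   71.6  90.8]
side red 58 [42.2  4.1 61.1] [52.2 45.8 66. ] [60.8 63.8 68.4]
tcp lat -138.34327192103444 -97.23382615853477 [413.74520194 -11.08118075 206.28668561] 8.2
top yel 108 [-94.8  55.9  31.9] [-74.2  59.1  86.6] [-51.9  68.2  94.1]
top red 117 [41.8  4.7 54.4] [49.1 31.5 64.9] [58.  59.4 71.4]
tcp lat -138.443495880115 -97.13132008653004 [413.69087472 -10.94850958 205.87890837] 8.25
```

View pics/s6.png

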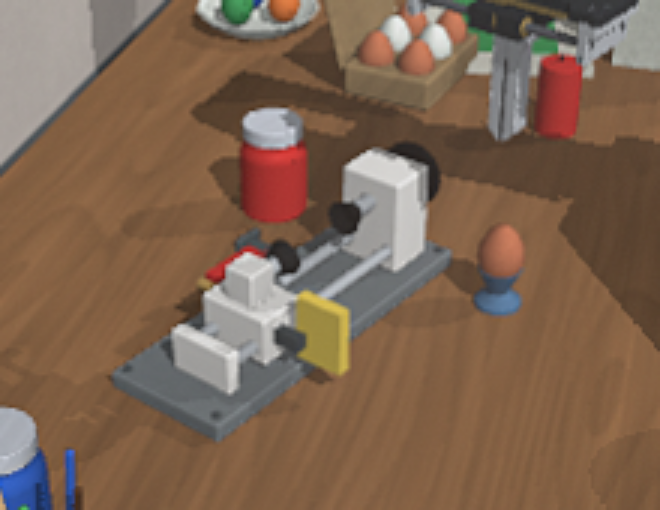

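The crop shows the tailstock caught about 32 mm open, with the plate at (322,332) and the stop arm level at (235,265). The jar and egg cup haven't moved, and the hand is well clear, so I'll hand the job in.

```bash
python3 -c "
from h import *;print(ticket.hand_in())"
```

```text
the job is handed in; nothing more can be done
None
```

The lathe is ready and handed in: the stop arm is down, the tailstock was pushed to its end stop and sprang back to catch about 32 mm open, and the hand is clear after about 8 s; no verdict was returned.

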